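# Flow-test a boiler air vent on the bench rig

### The job

Stand the brass air vent upright and centred on the narrow rubber-topped test port and let go of it. Then swing the spring-return lever of the test valve past its first and second click positions to the third, and keep holding it there: finish while still holding the lever, with the vent still standing on the port. Leave the other fittings, tools and containers where they are.

Things in the scene. Friction and masses are not known exactly. Their poses are not given: they have to be found in the camera images.
- air_vent: Part to test: loose brass bottle-type air vent standing upright, 90 mm tall, 0.25 to 0.5 kg. Foot 34 mm across, 16 mm high; straight body 40 mm in diameter from 20 to 68 mm above its underside (grip it there); sloping shoulder; steel cap 14 mm across and 14 mm high on top. In any of three places in a row of fittings along x in mid-bench. Origin: underside centre; z up its axis.
- test_port: Narrow upright port, 100 mm high: steel flange 90 mm across on the bench, 22 mm copper tube, flat black rubber seat 36 mm across at the top (no rim). Left or right of the row of fittings, the valve on the other side. Fixed to the bench. Origin: underside centre.
- port_top (a point): Centre of the flat top of the test port's rubber seat, 100 mm above the bench; z up.
- test_valve: Fixed valve: 110 mm square foot, round white scale plate 156 mm across, black dial hub 72 mm. Origin: underside, below the lever axis. Lever on the -x side (to the robot), at rest 0.65 rad from -x towards -y, swings to +y. Scale on the +x side: a dark bar for rest, then rows of 1, 2, 3 studs for the three clicks; a black pointer on the hub, across from the lever, shows the setting.
- lever_axis (a point): Point on the lever's vertical axis of rotation, at the top of the white scale plate, 40 mm above the bench; axes as those of the valve.
- lever_knob (a point): Middle of the lever's upright round black handle post, 87 mm above the bench and 85 mm from the lever axis: 18 mm in diameter, from 62 to 112 mm above the bench, on the end of the steel lever arm (16 mm wide, top 64 mm above the bench). Turns with the lever.
- test_lever (a joint): Lever angle in rad: 0 at rest, growing clockwise seen from above. Clicks (detents) at 0.4, 0.8 and 1.2, stop at 1.3. A spring returns it to 0 from anywhere; it does not stay at a click. Takes 2.5 to 4.5 N at the post up to the first click, 4 to 6.5 N up to the third, rising and dropping at each click.
- coupling: Bystander: a low brass coupling, 36 mm tall, 42 mm in diameter at the foot, loose in the same row as the air vent. Origin: underside centre.
- strainer: Bystander: a plain slim steel cylinder, 100 mm tall, 28 mm in diameter, standing loose in the same row. Origin: underside centre.
- wrench: Bystander: wrench lying on the bench near the robot. Origin: centre of its underside.
- screwdriver: Bystander: screwdriver lying on the bench near the robot. Origin: centre of its underside.
- paste_jar: Bystander: jar of paste, 64 mm in diameter, 70 mm tall, beyond the row. Origin: underside centre.
- spray_can: Bystander: can, 52 mm in diameter, 170 mm tall, beyond the row. Origin: underside centre.
- carton: Bystander: small carton, 70 x 100 x 60 mm, beyond the row. Origin: underside centre.

How it is judged:
On the way, in this order (a step that is already met when the one before it is completed fails the run):
1. the air vent stands upright and free on the test port (horizontal distance between air_vent and port_top below 0.01 m and z of air_vent in the frame of port_top between -0.004 and 0.004 m and angle between air_vent's own z axis and vertical below 0.1 rad and contact force between air_vent and test_port above 1 N and contact force between each of the arm, the fingers and air_vent below 0.1 N), for 0.3 s.
2. the lever is held at the third click position (value of joint test_lever above 1.08 rad and contact force between the fingers and test_lever above 1 N), for 0.3 s.
At the end, for the whole second after the job is handed in: The air vent stands still on the test port alone, upright within 0.1 rad, its axis within 10 mm of the port's centre, not touched by the robot; the fingers hold the lever (more than 1 N) at rest at the third click, joint above 1.08 rad (all of step 1 and all of step 2 and linear speed of air_vent below 0.02 m/s and velocity of joint test_lever between -0.1 and 0.1 rad/s); the arm keeps its last pose, push and grip.
It fails at once if a bystander was moved more than 25 mm (distance of any of coupling, strainer, wrench, screwdriver, paste_jar, spray_can, carton from where it was at the start of the episode above 0.025 m).
It also fails if it takes over 64 s, if anything falls off the work surface, if the arm or the gripper's body presses on something with over 40 N, if the wrist force passes 120 N, or if a joint passes its speed limit or range.

### The arm

A 6-joint arm with a two-finger parallel gripper is mounted at the origin on the work surface. World frame = base frame: x ahead of the robot, y to its left, z up, the work surface at z = 0. Lengths are in m, angles in rad, forces in N, time in s.
With the tool pointing down it reaches from about 0.275 to 0.825 m from the base axis. Payload 4.9 kg.
Tool frame: the origin (TCP) lies midway between the tips of the shut fingers; the grasp point (between the pads) lies 19 mm behind it (bot.grip_depth is the distance from the TCP to the grasp point, in m); z points along the fingers, y is the line along which they close (so a half turn about z gives the same grasp; the last joint's range is limited). The gripper opens to 85 mm and grips with 20 to 120 N. Pads are 22 mm wide; open, the fingers measure 114 mm over their backs; the gripper's body (76 mm by 85 mm) begins 54 mm behind the grasp point. The pads swing forward as they close: fully open they stand 13 mm farther back than shut.
Start: joints at [1.089, 0.326, -0.193, 1.052, 0, 1.437], TCP at [0.187, 0.517, 0.231] pointing down, gripper open.
Joint ranges: [-2.65, 2.65], [-0.97, 1.79], [-1.3, 1.35], [-1.93, 2.1], [-1.47, 1.37], [-3.14, 3.14]. Speed limits (rad/s): [2.57, 2.57, 3.14, 3.14, 3.14, 3.14].

### API

Orientations are given as a unit quaternion [w, x, y, z].
In Python, from cell import bot gives the robot as it stands. Calls block until the motion is done:
- bot.move_pose(position, orientation): joint-space move of the TCP to a pose.
- bot.move_linear(position, speed=0.15, rotation=None, until_force=None): straight line of the TCP; rotation=None keeps the orientation; speed is the mean speed in m/s. With until_force (N) it stops when the force on the tool has changed by that much, and returns True; else False.
- bot.goto_joints(angles): joint-space move.
- bot.set_gripper(opening, grasp_force=None): opening from 0.0 (shut) to 1.0 (fully open); grasp_force is the grip in N (None keeps the last); returns when the fingers have stopped.
- bot.wait(seconds).
- bot.solve_ik(position, orientation): joint angles nearest the present ones, or None.
- bot.camera(name): name is "side" or "top"; returns the picture (384x512x3 uint8, red, green, blue); there is no depth.
- bot.calibration(name): a dict with "mtx" (3x3 intrinsics, pixels), "k1" (the pictures are not rectified: a ray, as slopes to the right and down, at radius r is drawn at 1 + k1 r^2 times it, then the intrinsics apply), "extrinsics" (4x4, takes a point from world to camera coordinates). Camera axes: x right, y down, z forward; pixel columns grow to the right and rows downward; lengths in m; the calibration is good to about 2 mm. A picture is of the moment at which its call begins. calibration takes no time and is no camera call.
A pose or a line that the arm cannot do raises bot.PlanningError and nothing moves.
- bot.close_job(): hands the job in; it is judged then, once.
Trained networks look in the newest picture that a camera, given by its name, has taken for a name from the list of things; names that differ only in an ending like _2 or _b are one class to them, and where a whole thing is asked for, a point or a joint stands for the part that bears it (a point fixed in the world has none). Each returns a list of dicts, best first, with "confidence" (0 to 1); they miss things now and then, are a little off and sometimes report something else, mostly with a low value. They report only what shows in the picture. A call takes as long as a camera call.
- bot.search_frame(camera, thing): "bbox" ([left, top, width, height] in pixels, round what is visible of it).
Readings, each from a call of its own:
- bot.read_clock(): time.
- bot.read_joint_positions(): joint angles.
- bot.read_joint_vel(): joint speeds.
- bot.read_joint_efforts(): joint torques, N m.
- bot.read_position(): TCP position.
- bot.read_tool_rot(): TCP orientation.
- bot.read_ft_force(): force on the tool from outside, world axes, zero at the start.
- bot.read_moment(): the same for the moment, N m.
- bot.read_gripper_width(): opening from 0.0 (shut) to 1.0 (fully open).
- bot.read_finger_force(): force on a finger pad.
Only numpy, scipy, OpenCV 4.12 (cv2) and the standard library are available. Lean on these libraries where they do the work, as an engineer would, in place of code of your own. Each camera call takes 0.05 s, during which the arm holds its last target. There are 200 camera calls.

## Working session

There is one attempt and no reset: what is moved stays moved. The work goes in short steps, each a Python script; the robot and the scene stay as the last script left them, time stands still between calls to the robot, and variables do not carry over. Pictures are saved under pics/ and viewed, at most 10 in all, crops included, and the job is handed in when it is done.

```bash
mkdir -p pics; cat > h.py <<'E'
import numpy as np, cv2
from cell import bot
def rays(cam,px):
    c=bot.calibration(cam); K=np.array(c["mtx"]); E=np.array(c["extrinsics"])
    px=np.atleast_2d(np.array(px,float))
    d=np.array([c["k1"],0,0,0,0],float)
    # r_d = r(1+k1 r^2)
    n=cv2.undistortPoints(px[:,None],K,d)[:,0]
    R,t=E[:3,:3],E[:3,3]
    return -R.T@t, np.c_[n,np.ones(len(n))]@R
def at_z(cam,px,z):
    o,d=rays(cam,px); return o+d*((z-o[2])/d[:,2])[:,None]
def proj(cam,P):
    c=bot.calibration(cam); E=np.array(c["extrinsics"])
    return cv2.projectPoints(np.atleast_2d(np.array(P,float)),cv2.Rodrigues(E[:3,:3])[0],E[:3,3],np.array(c["mtx"]),np.array([c["k1"],0,0,0,0.]))[0][:,0]
def snap(cam,name):
    im=bot.camera(cam); cv2.imwrite("pics/"+name,im[:,:,::-1]); return im
E
python3 - <<'E'
from h import *
for c in("top","side"):
    im=snap(c,c+"0.png"); 
    o,_=rays(c,[[256,192]]);print(c,o.round(3))
    for t in ["air_vent","test_port","test_valve","lever_knob","coupling","strainer","wrench","screwdriver","paste_jar","spray_can","carton"]:
        r=bot.search_frame(c,t)
        print(t,[(np.round(q["bbox"]).tolist(),round(q["confidence"],2)) for q in r[:2]], at_z(c,[[r[0]["bbox"][0]+r[0]["bbox"][2]/2,r[0]["bbox"][1]+r[0]["bbox"][3]/2]],0.05).round(3) if r else "")
E
cd pics; python3 -c "
import cv2
for c in('top','side'): cv2.imwrite(c+'0b.png',cv2.resize(cv2.imread(c+'0.png'),(800,600),interpolation=2))"
```

```text
top [ 0.292 -0.037  1.32 ]
air_vent [([243.0, 142.0, 8.0, 17.0], 0.45), ([334.0, 236.0, 25.0, 59.0], 0.26)] [[0.669 0.001 0.05 ]]
test_port [([139.0, 161.0, 30.0, 31.0], 0.8)] [[0.583 0.275 0.05 ]]
test_valve [([311.0, 143.0, 55.0, 55.0], 0.68), ([326.0, 155.0, 39.0, 43.0], 0.29)] [[ 0.612 -0.272  0.05 ]]
lever_knob [([327.0, 156.0, 36.0, 44.0], 0.79)] [[ 0.588 -0.291  0.05 ]]
coupling [([254.0, 186.0, 14.0, 17.0], 0.57)] [[ 0.536 -0.043  0.05 ]]
strainer [([310.0, 144.0, 52.0, 53.0], 0.46)] [[ 0.613 -0.264  0.05 ]]
wrench [([335.0, 238.0, 21.0, 57.0], 0.9)] [[ 0.331 -0.289  0.05 ]]
screwdriver [([136.0, 246.0, 32.0, 67.0], 0.63)] [[0.284 0.262 0.05 ]]
paste_jar [([239.0, 112.0, 20.0, 23.0], 0.79)] [[ 0.755 -0.004  0.05 ]]
spray_can [([277.0, 97.0, 19.0, 35.0], 0.84), ([177.0, 112.0, 36.0, 29.0], 0.2)] [[ 0.785 -0.117  0.05 ]]
carton [([180.0, 110.0, 30.0, 29.0], 0.57)] [[0.746 0.16  0.05 ]]
side [0.383 0.621 0.908]
air_vent [([317.0, 158.0, 59.0, 14.0], 0.63), ([202.0, 197.0, 12.0, 28.0], 0.62)] [[ 0.334 -0.253  0.05 ]]
test_port [([183.0, 293.0, 39.0, 45.0], 0.79)] [[0.581 0.292 0.05 ]]
test_valve [([234.0, 121.0, 49.0, 51.0], 0.81)] [[ 0.599 -0.26   0.05 ]]
lever_knob [([135.0, 228.0, 44.0, 48.0], 0.72), ([239.0, 121.0, 46.0, 32.0], 0.7)] [[0.744 0.165 0.05 ]]
coupling [([250.0, 207.0, 14.0, 18.0], 0.78)] [[ 0.537 -0.004  0.05 ]]
strainer [([285.0, 204.0, 12.0, 30.0], 0.75)] [[ 0.45  -0.019  0.05 ]]
wrench [([318.0, 161.0, 58.0, 9.0], 0.76), ([234.0, 122.0, 49.0, 30.0], 0.46)] [[ 0.333 -0.253  0.05 ]]
screwdriver [([296.0, 320.0, 82.0, 51.0], 0.78), ([232.0, 121.0, 50.0, 50.0], 0.23)] [[0.287 0.281 0.05 ]]
paste_jar [([168.0, 188.0, 24.0, 25.0], 0.7)] [[0.75  0.001 0.05 ]]
spray_can [([175.0, 132.0, 26.0, 54.0], 0.65)] [[ 0.785 -0.151  0.05 ]]
carton [([183.0, 293.0, 41.0, 46.0], 0.69), ([134.0, 227.0, 43.0, 50.0], 0.67)] [[0.58  0.291 0.05 ]]
```

View pics/top0b.png

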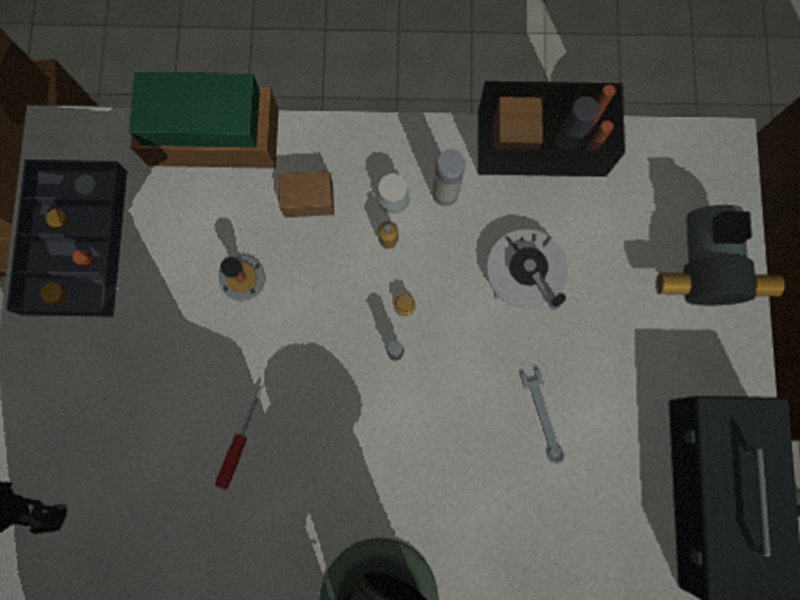

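View pics/side0b.png

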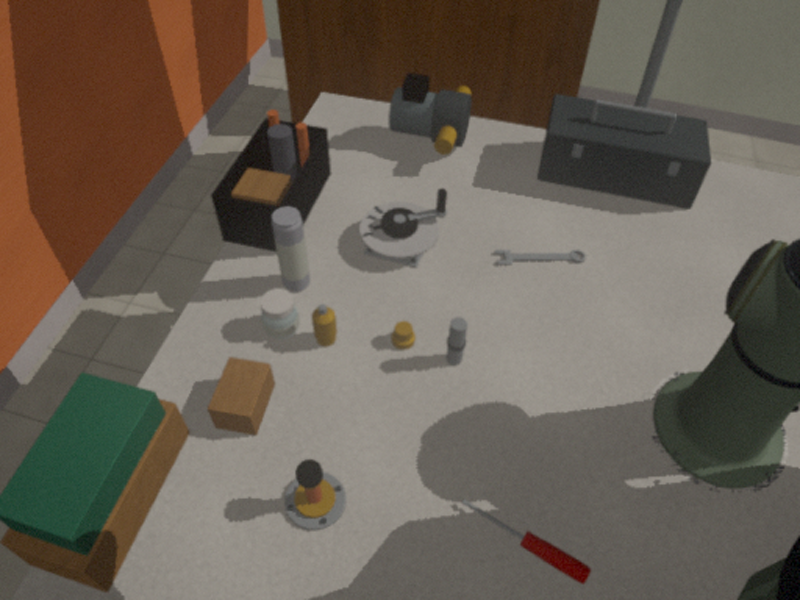

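The top view shows the vent at about (248,150), the port's black seat at (149,171) and the valve at (338,170). In the side view they are at (208,208), (198,302) and (256,147). The vent is the far fitting in the row, the port is on the left and the valve is on the right.

```bash
python3 - <<'E'
from h import *
def blob(cam,box,f,name):
    im=cv2.imread(f"pics/{cam}0.png").astype(int); x,y,w,h=box
    s=im[y:y+h,x:x+w]; m=f(s[...,2],s[...,1],s[...,0]).astype(np.uint8)
    n,l,st,ce=cv2.connectedComponentsWithStats(m)
    i=1+st[1:,4].argmax(); b=st[i]
    print(cam,name,(ce[i]+[x,y]).round(1),"bbox",b[0]+x,b[1]+y,b[2],b[3],b[4]); return ce[i]+[x,y]
dark=lambda r,g,b:(r+g+b)<130
def tri(p,q):
    o1,d1=rays("top",[p]);o2,d2=rays("side",[q]);
    st=np.linalg.lstsq(np.c_[d1[0],-d2[0]],o2-o1,rcond=None)[0]
    a=o1+st[0]*d1[0];b=o2+st[1]*d2[0];return a.round(4),b.round(4)
brass=lambda r,g,b:(r-b>35)
p=blob("top",(139,158,22,24),dark,"seat");q=blob("side",(186,290,26,22),dark,"seat");print(tri(p,q),at_z("top",[p],.0985),at_z("side",[q],.096))
p=blob("top",(236,138,24,24),brass,"vent");q=blob("side",(198,192,22,34),brass,"vent");print(tri(p,q))
tiles=[]
for cam,c in (("top",(150,173)),("top",(248,150)),("top",(338,171)),("side",(199,306)),("side",(208,208)),("side",(258,145))):
    im=cv2.imread(f"pics/{cam}0.png"); h=30 if c[0] in(338,258) else 20
    tiles.append(cv2.resize(np.clip(im[c[1]-h:c[1]+h,c[0]-h:c[0]+h].astype(float)*1.5,0,255).astype(np.uint8),(260,260),interpolation=cv2.INTER_NEAREST))
cv2.imwrite("pics/mos.png",np.vstack([np.hstack(tiles[:3]),np.hstack(tiles[3:])]))
E
```

```text
top seat [147.7 170.6] bbox 141 165 14 12 127
side seat [203. 300.] bbox 203 300 1 1 1
(array([0.5869, 0.2797, 0.1085]), array([0.5795, 0.2797, 0.1066])) [[0.58936999 0.28230317 0.0985    ]] [[0.58210547 0.27515746 0.096     ]]
top vent [248.7 151.1] bbox 242 143 13 16 125
side vent [208.  208.8] bbox 200 197 16 24 272
(array([ 0.6708, -0.0029,  0.0359]), array([ 0.6723, -0.0028,  0.0364]))
```

View pics/mos.png

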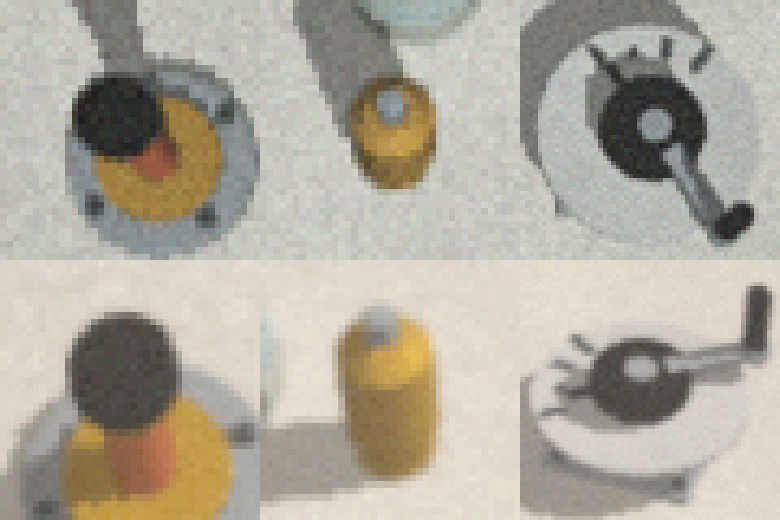

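The mosaic shows the seat (black disc), vent cap, scale plate and knob clearly, and the lever is at rest. Next I'll compare position estimates from several independent cues.

```bash
python3 - <<'E'
from h import *
from scipy.optimize import least_squares
for n,c,p,z in (("seat","top",(147.7,170.6),.098),("seat","side",(197.4,302.7),.096),("flange","top",(154.4,176.8),.006),
 ("ventcap","top",(247.5,145.5),.09),("ventcap","side",(206,195.7),.088),
 ("plate","top",(336.9,171.7),.04),("plate","side",(254.8,146.2),.04),("hubtop","top",(338.7,169.3),.066),("knobtop","top",(357.8,189.7),.112),("knobtop","side",((757-520)/4.333+227.5,(292-260)/4.333+114.5),.11)):
    print(n,c,at_z(c,[p],z)[0].round(4))
# silhouette fit of the vent and seat: bbox of model vs. bbox of mask
def circ(x,y,z,r):
    a=np.linspace(0,6.283,40);return np.c_[x+r*np.cos(a),y+r*np.sin(a),0*a+z]
def box(cam,P): q=proj(cam,P); return np.r_[q.min(0),q.max(0)]
def mb(cam,roi,f):
    im=cv2.imread(f"pics/{cam}0.png").astype(int);x,y,w,h=roi;s=cv2.GaussianBlur(im[y:y+h,x:x+w].astype(np.float32),(3,3),0)
    m=f(s[...,2],s[...,1],s[...,0]).astype(np.uint8);n,l,st,ce=cv2.connectedComponentsWithStats(m);b=st[1+st[1:,4].argmax()]
    return np.array([b[0]+x,b[1]+y,b[0]+x+b[2],b[1]+y+b[3]])-.5
br=lambda r,g,b:r-b>30
V={"top":mb("top",(236,138,24,24),br),"side":mb("side",(198,192,22,34),br)}
def vm(x,y):return np.vstack([circ(x,y,.0,.017),circ(x,y,.02,.02),circ(x,y,.068,.02)])
idx={"top":[0,2],"side":[0,2,3]}
def fv(p,cams=("top","side")):return np.concatenate([(box(c,vm(*p))-V[c])[[0,2,3]] for c in cams])
for cams in (("top","side"),("top",),("side",)):
    r=least_squares(fv,[.66,0],args=(cams,),diff_step=1e-4);print("vent",cams,r.x.round(4),r.fun.round(1))
dk={"top":lambda r,g,b:(r+g+b)<150,"side":lambda r,g,b:((r+g+b)<200)}
S={"top":mb("top",(139,158,22,24),dk["top"]),"side":mb("side",(186,288,24,28),dk["side"])};print(S)
for cams in (("top","side"),("top",),("side",)):
    r=least_squares(lambda p:np.concatenate([box(c,np.vstack([circ(*p,.1,.018),circ(*p,.094,.018)]))-S[c] for c in cams]),[.58,.28],diff_step=1e-4);print("seat",cams,r.x.round(4),r.fun.round(1))
E
```

```text
seat top [0.5895 0.2824 0.098 ]
seat side [0.5915 0.2842 0.096 ]
flange top [0.5928 0.2847 0.006 ]
ventcap top [ 6.716e-01 -6.000e-04  9.000e-02]
ventcap side [ 0.6744 -0.005   0.088 ]
plate top [ 0.6105 -0.2682  0.04  ]
plate side [ 0.6141 -0.2669  0.04  ]
hubtop top [ 0.6114 -0.2688  0.066 ]
knobtop top [ 0.5418 -0.3129  0.112 ]
knobtop side [ 0.5444 -0.319   0.11  ]
vent ('top', 'side') [ 0.6736 -0.0032] [ 0.3  0.9  0.3 -0.5 -0.   1.2]
vent ('top',) [ 0.6746 -0.0014] [-0.3  0.3 -0. ]
vent ('side',) [ 0.6743 -0.0073] [-0.2  0.2 -0. ]
{'top': array([141.5, 164.5, 154.5, 176.5]), 'side': array([189.5, 294.5, 205.5, 313.5])}
seat ('top', 'side') [0.5902 0.2852] [-1.3 -0.4 -1.1  0.3 -0.4  0.1  0.9 -1.9]
seat ('top',) [0.59   0.2818] [-0.1 -0.4  0.1  0.4]
seat ('side',) [0.5899 0.2872] [-0.7  1.   0.7 -1. ]
```

```bash
cat >> h.py <<'E'
from scipy.spatial.transform import Rotation as Ro
def down(phi):
    y=np.array([np.cos(phi),np.sin(phi),0]);z=np.array([0,0,-1.]);
    q=Ro.from_matrix(np.c_[np.cross(y,z),y,z]).as_quat();return q[[3,0,1,2]]
VENT=np.array([.6735,-.0025]);PORT=np.array([.590,.284]);AX=np.array([.612,-.268])
E
python3 - <<'E'
from h import *
for phi in (np.pi/2,-np.pi/2):
    print(phi,[None if (q:=bot.solve_ik([*p,z],down(phi))) is None else np.round(q,2) for p,z in((VENT,.03),(PORT,.19))])
for s in(0,np.pi):
    for t in(0,.6,1.25):
        a=np.pi+.65-t; p=AX+.085*np.array([np.cos(a),np.sin(a)])
        q=bot.solve_ik([*p,.076],down(a+np.pi/2+s));print(s,t,p.round(3),None if q is None else np.round(q,2))
bot.set_gripper(1.0)
phi=np.pi/2 if abs(bot.solve_ik([*VENT,.2],down(np.pi/2))[5])<abs(bot.solve_ik([*VENT,.2],down(-np.pi/2))[5]) else -np.pi/2
bot.move_pose([*VENT,.22],down(phi))
bot.move_linear([*VENT,.030],speed=.12)
bot.set_gripper(0,grasp_force=40)
print(phi,bot.read_gripper_width(),bot.read_finger_force(),bot.read_clock())
bot.move_linear([*VENT,.22],speed=.12)
print(bot.read_gripper_width(),bot.read_finger_force(),bot.read_ft_force())
bot.move_linear([*PORT,.22],speed=.2)
bot.move_linear([*PORT,.142],speed=.1)
print(bot.read_clock(),bot.read_position())
a=snap("top","t1.png")[135:195,115:195];b=snap("side","s1.png")[250:340,150:250]
a=cv2.resize(a,(400,300));b=cv2.resize(b,(400,360))[:300+0]
cv2.imwrite("pics/m1.png",np.hstack([a,b])[:,:,::-1])
E
```

```text
1.5707963267948966 [array([-0.11,  0.73, -0.07,  0.77,  0.  , -0.11]), array([0.34, 0.55, 0.05, 1.07, 0.  , 0.34])]
-1.5707963267948966 [array([-0.11,  0.73, -0.07,  0.77,  0.  ,  3.03]), array([ 0.34,  0.55,  0.05,  1.07,  0.  , -2.81])]
0 0 [ 0.544 -0.319] [-0.65  0.61 -0.17  0.8   0.    1.84]
0 0.6 [ 0.527 -0.272] [-0.6   0.55 -0.28  0.75  0.    2.49]
0 1.25 [ 0.542 -0.22 ] [-0.51  0.53 -0.3   0.74  0.   -3.05]
3.141592653589793 0 [ 0.544 -0.319] [-0.65  0.61 -0.17  0.8   0.   -1.3 ]
3.141592653589793 0.6 [ 0.527 -0.272] [-0.6   0.55 -0.28  0.75  0.   -0.65]
3.141592653589793 1.25 [ 0.542 -0.22 ] [-0.51  0.53 -0.3   0.74  0.    0.09]
1.5707963267948966 0.4528495433133952 40.76150411157869 6.1667
0.46230478842805245 40.48710137838498 [-0.50220126 -0.65555729 -3.0403795 ]
10.475 [0.59057292 0.2841395  0.14273965]
```

View pics/m1.png

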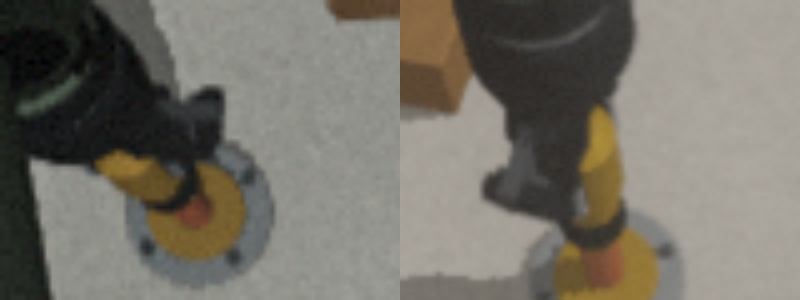

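Held over the port, the vent is lined up with the seat in both views: its foot is inside the black ring at (170,195) on the left and (600,230) on the right. Lowering it now.

```bash
python3 - <<'E'
from h import *
print(bot.move_linear([*PORT,.124],speed=.02,until_force=4),bot.read_position(),bot.read_ft_force())
bot.set_gripper(1.0)
bot.wait(.3)
bot.move_linear([*PORT,.30],speed=.12)
bot.wait(.5)
print(bot.read_clock(),bot.read_ft_force())
q=bot.solve_ik([.45,-.1,.3],down(np.pi/2))
bot.goto_joints([-.5,*bot.read_joint_positions()[1:5],-.8])
a=snap("top","t2.png")[140:200,110:190];b=snap("side","s2.png")[265:340,150:250]
cv2.imwrite("pics/m2.png",np.hstack([cv2.resize(a,(400,300)),cv2.resize(b,(400,300))])[:,:,::-1])
print(bot.read_clock())
E
```

```text
True [0.58992937 0.28398517 0.13043472] [ 0.03166136 -0.34604512  4.1242474 ]
14.0917 [ 0.38029668 -1.0308994  -0.21818352]
16.1167
```

View pics/m2.png

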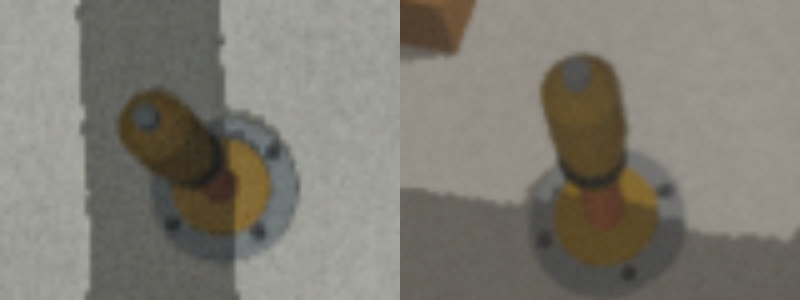

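The vent stands upright on the seat; its cap is at (145,117) in the top crop and (176,72) in the side crop. I'll check its offset and then grip the lever post.

```bash
python3 - <<'E'
from h import *
print(at_z("top",[(138.5,162.9)],.19).round(4),at_z("side",[(193.5,282.5)],.188).round(4))
def pose(t,z): 
    a=np.pi+.65-t; return [*(AX+.085*np.array([np.cos(a),np.sin(a)])),z],down(a+np.pi/2+np.pi)
p,o=pose(0,.2); print(np.round(bot.solve_ik(p,o),2))
bot.set_gripper(.7)
bot.move_pose(p,o)
p,o=pose(0,.078)
print(bot.move_linear(p,speed=.08,until_force=8),bot.read_position())
bot.set_gripper(0,grasp_force=30)
print(bot.read_gripper_width(),bot.read_finger_force(),bot.read_ft_force(),bot.read_clock())
a=snap("top","t3.png")[140:215,300:400];b=snap("side","s3.png")[100:175,210:310]
cv2.imwrite("pics/m3.png",np.hstack([cv2.resize(a,(400,300)),cv2.resize(b,(400,300))])[:,:,::-1])
E
```

```text
[[0.5875 0.284  0.19  ]] [[0.5896 0.2845 0.188 ]]
[-0.65  0.5  -0.01  1.06  0.   -1.3 ]
False [ 0.5447091  -0.31970251  0.07860097]
0.19626127516630323 29.21330899000168 [-6.47335381  7.1047084   7.95384626] 19.2333
```

View pics/m3.png

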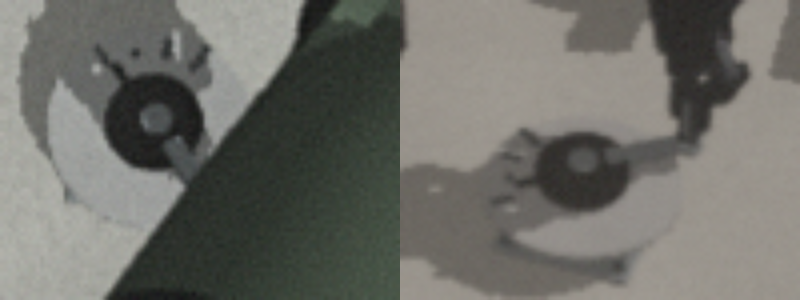

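The fingers have the post (opening 0.20, about 18 mm), and the pointer is still at rest. Now I'll swing the lever in steps.

```bash
python3 - <<'E'
from h import *
def pose(t,z): 
    a=np.pi+.65-t; return [*(AX+.085*np.array([np.cos(a),np.sin(a)])),z],down(a+np.pi/2+np.pi)
for t in np.arange(.1,1.221,.1).tolist()+[1.23]:
    p,o=pose(t,.0786); bot.move_linear(p,speed=.05,rotation=o)
    f=bot.read_ft_force(); print(round(t,2),np.round(f,1),round(bot.read_finger_force(),1))
    if np.linalg.norm(f)>50: print("stop");break
bot.wait(.5)
P=bot.read_position()[:2]-AX; print("angle",np.pi+.65-(np.arctan2(P[1],P[0])%(2*np.pi)),np.linalg.norm(P),bot.read_gripper_width(),bot.read_ft_force(),bot.read_clock())
a=snap("top","t4.png")[140:215,300:400];b=snap("side","s4.png")
c=cv2.resize(b[100:175,210:310],(400,300));b=cv2.resize(b[265:340,150:250],(400,300))
cv2.imwrite("pics/m4.png",np.vstack([np.hstack([cv2.resize(a,(400,300)),c]),np.hstack([b,b*0])])[:,:,::-1])
E
```

```text
0.1 [ 0.7  0.1 -2.1] 29.8
0.2 [ 1.2  0.8 -3.1] 29.8
0.3 [ 1.3 -0.  -1.9] 29.8
0.4 [ 2.3  2.2 -1.8] 29.7
0.5 [ 4.1 -1.7 -6.2] 29.5
0.6 [ 4.2 -4.1 -5.7] 29.6
0.7 [ 4.  -3.3 -5.6] 29.6
0.8 [ 5.  -4.2 -6.4] 29.6
0.9 [ 5.5 -3.9 -6.1] 29.6
1.0 [ 5.5 -5.5 -8.7] 29.6
1.1 [ 2.3 -5.9 -6.2] 29.7
1.2 [ 2.7 -4.7 -5.7] 29.7
1.23 [ 6.1 -6.2 -7.9] 29.7
angle 1.209630775978595 0.08293702982217205 0.19813860593549645 [ 3.87359738 -5.44389229 -6.49363344] 23.8833
```

View pics/m4.png

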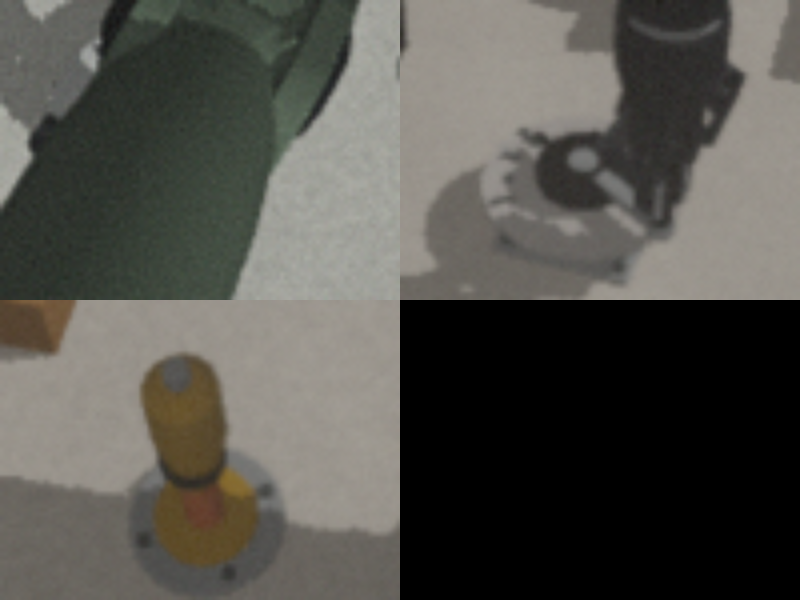

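The side view shows the lever swung round, with its arm running from (183,160) to (240,232) in that crop, and the vent still upright. I'll check the lever angle from the pixels and then hand in.

```bash
python3 - <<'E'
from h import *
a=at_z("side",[(255.2,139.5)],.068)[0];b=at_z("side",[(269.5,157.5)],.064)[0];d=b-a
t=np.pi+.65-np.arctan2(d[1],d[0])%(2*np.pi);print(a,b,t,bot.read_joint_vel())
if 1.1<t<1.4: bot.close_job();print("closed",bot.read_clock())
E
```

```text
[ 0.61310853 -0.26672282  0.068     ] [ 0.5544645  -0.20833817  0.064     ] 1.433181767363433 [-0.00214616  0.00099209  0.00030335  0.0007092   0.00129987 -0.00070049]
```

The pixel estimate is biased because the bright stripe is only the lit edge of the arm, and 1.43 is beyond the 1.3 stop. The gripped post's position gives about 1.21 rad, with roughly ±0.04 rad from the axis uncertainty. That and the steady force both put the lever at the third click, so I'm handing in.

```bash
python3 -c "
from cell import bot
print(bot.read_finger_force(),bot.read_gripper_width()); print(bot.close_job())"
```

```text
29.690106511116028 0.20156136904475155
the job is handed in; nothing more can be done
None
```

The job is handed in but no verdict came back: by my camera estimate the vent stands upright within about 3 mm of the port's centre, and the gripper holds the lever at about 1.21 rad (third click), judged from the gripper's position because my one camera check of that angle (1.43 rad, past the stop) was unreliable.

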